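Put the cabinet pulls back in their sample bins

TASK

Clear up after the customer: put all five loose brass cabinet pulls back in stock, each in the white bin whose sloping front carries a sample of its kind (round knobs, T-bars, bow handle). Stand every piece upright on its feet on the floor of its bin, none on top of another, and leave the soap dispenser and the white tumbler where they stand.

Things in the scene. Friction and masses are not known exactly. Their poses are not given: they have to be found in the camera images.
- knob_a_mid (a point): First solid brass round cabinet knob standing on its foot: head 32 mm across from 17 to 28 mm above the foot's underside, neck 14 mm, foot 22 mm across; 28 mm tall, about 90 g. The point is at its centre, 14 mm above the underside; z up along its axis.
- knob_b_mid (a point): Second solid brass round cabinet knob standing on its foot: head 32 mm across from 17 to 28 mm above the foot's underside, neck 14 mm, foot 22 mm across; 28 mm tall, about 90 g. The point is at its centre, 14 mm above the underside; z up along its axis. Same kind as the first.
- tbar_a_mid (a point): First brass T-bar cabinet pull standing on its foot: a square bar 60 x 12 x 12 mm (along the point's x axis; its underside 20 mm, its top 32 mm above the foot's underside) on a single post 12 mm thick with a round foot 22 mm across; 32 mm tall, about 80 g. The point is at its centre, 16 mm above the underside; z up.
- tbar_b_mid (a point): Second brass T-bar cabinet pull standing on its foot: a square bar 60 x 12 x 12 mm (along the point's x axis; its underside 20 mm, its top 32 mm above the foot's underside) on a single post 12 mm thick with a round foot 22 mm across; 32 mm tall, about 80 g. The point is at its centre, 16 mm above the underside; z up. Same kind as the first.
- bow_mid (a point): Brass bow handle standing on its two feet: a bar 112 mm long (along the point's x axis), 12 mm wide, 10 mm thick, its underside 22 mm and its top 32 mm above the feet's underside, on two square legs 12 mm thick, 96 mm apart, each with a round foot 22 mm across; about 130 g. The point is at its centre, 16 mm above the underside, in the open space below the bar; z up.
- bin_knobs: White wooden stock bin for round knobs: a round knob sample is screwed to its sloping front. Fixed. Inside 130 mm along x and 160 mm along y, wall 6 mm thick, rim 36 mm above the table, floor 6 mm above the table. Origin at table height under the middle of the inside; z up; +x points to the sloping front, which reaches with its sample 120 mm out from the origin, nowhere higher than 55 mm above the table. The bins differ only in the sample.
- bin_tbars: White wooden stock bin for T-bars: a T-bar sample is screwed to its sloping front. Fixed. Inside 130 mm along x and 160 mm along y, wall 6 mm thick, rim 36 mm above the table, floor 6 mm above the table. Origin at table height under the middle of the inside; z up; +x points to the sloping front, which reaches with its sample 120 mm out from the origin, nowhere higher than 55 mm above the table. The bins differ only in the sample.
- bin_handles: White wooden stock bin for bow handles: a bow handle sample is screwed to its sloping front. Fixed. Inside 130 mm along x and 160 mm along y, wall 6 mm thick, rim 36 mm above the table, floor 6 mm above the table. Origin at table height under the middle of the inside; z up; +x points to the sloping front, which reaches with its sample 120 mm out from the origin, nowhere higher than 55 mm above the table. The bins differ only in the sample.
- dispenser: Bystander: ribbed steel soap dispenser with a pump, 76 mm across, 167 mm tall, spout reaching 55 mm from its axis; loose. Origin under its centre.
- tumbler: Bystander: white ceramic tumbler, 76 mm across, 105 mm tall; loose. Origin under its centre.

How it is judged (in metres and radians):
At the end, for the whole second after the job is handed in: Both knobs, both T-bars and the bow handle are each in the bin with their sample: centre within the bin's inside, standing on the bin floor (centre height within 5 mm of standing there), upright within 0.15 rad, at rest (under 0.02 m/s) (x of knob_a_mid in the frame of bin_knobs between -0.065 and 0.065 m and y of knob_a_mid in the frame of bin_knobs between -0.08 and 0.08 m and z of knob_a_mid in the frame of bin_knobs between 0.015 and 0.025 m and angle between each of knob_a_mid, knob_b_mid, tbar_a_mid, tbar_b_mid, bow_mid's own z axis and vertical below 0.15 rad and linear speed of each of knob_a, knob_b, tbar_a, tbar_b, bow below 0.02 m/s and x of knob_b_mid in the frame of bin_knobs between -0.065 and 0.065 m and y of knob_b_mid in the frame of bin_knobs between -0.08 and 0.08 m and z of knob_b_mid in the frame of bin_knobs between 0.015 and 0.025 m and x of tbar_a_mid in the frame of bin_tbars between -0.065 and 0.065 m and y of tbar_a_mid in the frame of bin_tbars between -0.08 and 0.08 m and z of tbar_a_mid in the frame of bin_tbars between 0.017 and 0.027 m and x of tbar_b_mid in the frame of bin_tbars between -0.065 and 0.065 m and y of tbar_b_mid in the frame of bin_tbars between -0.08 and 0.08 m and z of tbar_b_mid in the frame of bin_tbars between 0.017 and 0.027 m and x of bow_mid in the frame of bin_handles between -0.065 and 0.065 m and y of bow_mid in the frame of bin_handles between -0.08 and 0.08 m and z of bow_mid in the frame of bin_handles between 0.017 and 0.027 m); the robot touches nothing.
It fails at once if the soap dispenser is moved more than 20 mm or tipped (distance of dispenser from where it was at the start of the episode above 0.02 m or angle between dispenser's own z axis and vertical above 0.3 rad).
It fails at once if the tumbler is moved more than 20 mm or tipped (distance of tumbler from where it was at the start of the episode above 0.02 m or angle between tumbler's own z axis and vertical above 0.3 rad).
It also fails if it takes over 120 s, if anything falls off the work surface, if the arm or the gripper's body presses on something with over 40 N, if the wrist force passes 120 N, or if a joint passes its speed limit or range.

ROBOT

A 7-joint arm with a two-finger parallel gripper is mounted at the origin on the work surface. World frame = base frame: x ahead of the robot, y to its left, z up, the work surface at z = 0. Lengths are in m, angles in degrees, forces in N, time in s.
With the tool pointing down it reaches from about 0.425 to 0.875 m from the base axis. Payload 4.7 kg.
Tool frame: the origin (TCP) lies at the very end of the fingers, on their centre line; the grasp point (between the pads) lies 19 mm behind it (pinch_z is the distance from the TCP to the grasp point, in m); z points along the fingers, y is the direction in which the jaws open and shut (so a half turn about z gives the same grasp; the last joint's range is limited). The gripper opens to 87 mm and grips with 3 to 60 N. Pads are 19 mm wide; open, the fingers measure 117 mm over their backs; the gripper's body (75 mm by 190 mm) begins 51 mm behind the grasp point.
Start: joints at [65.667, 18.392, -4.016, 83.108, 1.295, 78.541, -3.26], TCP at [0.276, -0.588, 0.223] pointing down, gripper open.
Joint ranges: [-163.93, 163.93], [-17.29, 119.83], [-79.2, 71.16], [3.27, 140.29], [-89.18, 269.18], [5.43, 117.66], [-154.24, 154.24]. Speed limits (degrees/s): [147.25, 147.25, 180, 180, 180, 180, 180].

INTERFACE

Orientations are given as [roll, pitch, yaw] about the fixed x, y, z axes, in that order (R = Rz(yaw) Ry(pitch) Rx(roll)).
In Python, from cell import get_obs, read_camera, camera_params, sign_off, pinch_z gives the robot as it stands.
- The arm moves only by the shell command python3 -m handwheel 'ROWS' [FORCE]. ROWS is JSON, a list of rows, each a list of 5 numbers: the finger opening in m, from 0 to 0.087, then the shift along the tool's x, y, z in m, then the turn about the tool's z in rad. In form: [[jaw, tx, ty, tz, twist], ...]. A call has 1 to 20 rows; each row is the pose to reach, as a shift and turn from the pose commanded when the call began, along the tool's axes at that moment; what a row does not reach only later rows make up. A row lasts 1/10 s, in which the tool goes at most 50 mm and 8.59 degrees, less where a joint would pass 70% of its speed; a pose out of reach is approached as far as the arm can. A call with a gripper value outside its range is refused whole. The fingers move at their own pace and stop on an object; FORCE is the grip in N (left out, the last holds). Time passes only in rows, so rows that repeat a pose let the fingers close. It gives the time, the measured TCP pose, the force and the opening at its end, in the units of the state.
- get_obs(): the state, without advancing time (a new reading comes with each control period).
- read_camera(name): name is "scene" or "top" or "wrist"; returns the picture (400x640x3 uint8, blue, green, red); there is no depth.
- camera_params(name): a dict with "camera_matrix" (3x3 intrinsics, pixels), "R" (3x3) and "t" (3): a world point X has camera coordinates R X + t. Camera axes: x right, y down, z forward; pixel columns grow to the right and rows downward; lengths in m; the calibration is good to about 2 mm. The wrist camera is an equidistant fisheye: a pixel r from the principal point sees the ray r / f radians off the axis. A picture is of the moment at which its call begins: read the wrist's pose just before it. camera_params takes no time and is no camera call; for the wrist camera it gives the pose at the moment of the call.
- sign_off(): hands the job in, once; it reports no verdict.
The state is a dict: "time_s": time; "qpos": joint angles; "joint_velocities": joint speeds; "effort": joint torques, N m; "tool_pos": TCP position; "tool_rot": TCP orientation; "force": force on the tool from outside, world axes, zero at the start; "wrist_torque": the same for the moment, N m; "grip_width": finger opening in m.
Only numpy, scipy, OpenCV 4.12 (cv2) and the standard library are available. Lean on these libraries where they do the work, as an engineer would, in place of code of your own. Each camera call takes 0.05 s, during which the arm holds its last target.

## Working session

There is one attempt and no reset: what is moved stays moved. The work goes in short steps, Python scripts to look and compute and a shell command to move; the robot and the scene stay as the last step left them, time stands still between calls to the robot, and variables do not carry over. Pictures are saved under pics/ and viewed, and the job is handed in when it is done.

```bash
ls; mkdir -p pics; python3 - <<'E'
from cell import *
import cv2
o=get_obs();print(o['time_s'],o['tool_pos'],o['tool_rot'],o['grip_width'],pinch_z() if callable(pinch_z) else pinch_z)
for n in ['scene','top','wrist']:
    cv2.imwrite(f'pics/{n}0.png',read_camera(n)); 
    p=camera_params(n);print(n,p)
E
```

```text
pics
0.0 [ 0.27587018 -0.58794806  0.2214672 ] [-1.79890806e+02  5.07161554e-03  2.51391431e+01] 0.08726524996453133 0.0187
scene {'camera_matrix': array([[391.22471033,   0.        , 309.54594448],
       [  0.        , 391.22471033, 203.85616002],
       [  0.        ,   0.        ,   1.        ]]), 'R': array([[ 0.71739387,  0.69665326, -0.00450135],
       [ 0.59301582, -0.61403641, -0.52085653],
       [-0.36562039,  0.37098991, -0.85363237]]), 't': array([-0.36839046, -0.26401059,  1.49174788])}
top {'camera_matrix': array([[484.05767227,   0.        , 319.30800034],
       [  0.        , 484.05767227, 203.40277861],
       [  0.        ,   0.        ,   1.        ]]), 'R': array([[-2.59941312e-02, -9.99658294e-01, -2.75681110e-03],
       [-9.94214514e-01,  2.61398889e-02, -1.04183524e-01],
       [ 1.04219987e-01,  3.27014228e-05, -9.94554269e-01]]), 't': array([0.01596659, 0.5133677 , 1.32634315])}
wrist {'camera_matrix': array([[309.70691629,   0.        , 317.94034019],
       [  0.        , 309.70691629, 201.42040263],
       [  0.        ,   0.        ,   1.        ]]), 'R': array([[ 4.24357815e-01, -9.05494348e-01, -6.56833350e-04],
       [-8.71791155e-01, -4.08758742e-01,  2.69993468e-01],
       [-2.44746045e-01, -1.14001216e-01, -9.62861930e-01]]), 't': array([-0.64883743, -0.03252974,  0.39026782])}
```

View pics/top0.png

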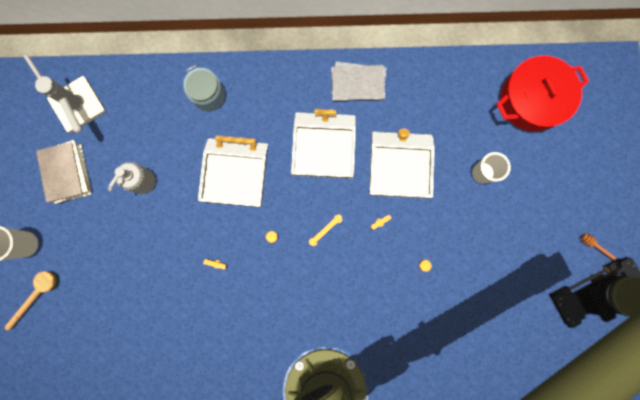

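View pics/scene0.png

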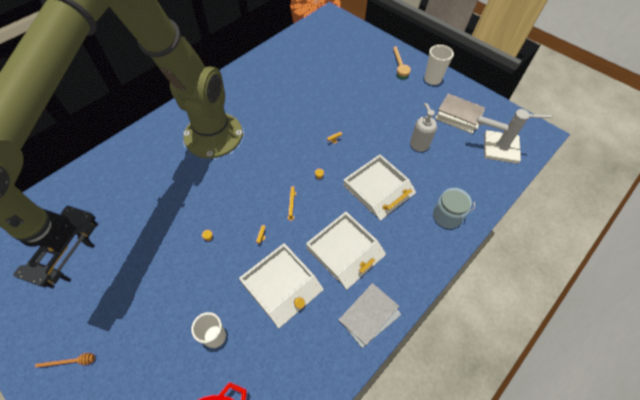

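View pics/wrist0.png

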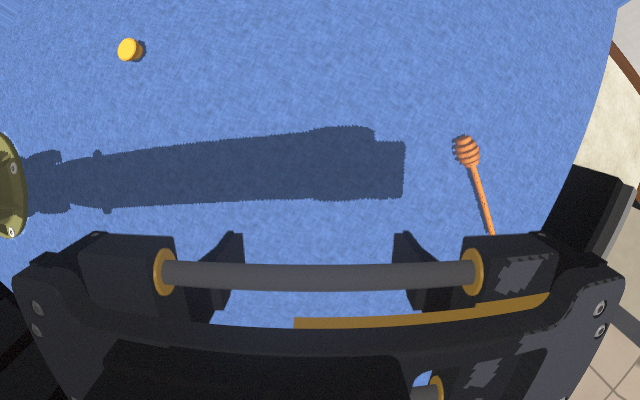

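The top view shows the bins: handles at about (234,172), T-bars at (325,145) and knobs at (402,165). The loose pieces are knobs at (271,237) and (426,266), T-bars at (215,264) and (381,222), and the bow at (326,230). The dispenser is at (130,178) and the tumbler at (493,168).

```bash
cat > h.py <<'E'
import numpy as np,cv2
from cell import *
def ray(n,uv,p=None):
    p=p or camera_params(n);K,R,t=p['camera_matrix'],p['R'],p['t']
    x=(uv[0]-K[0,2])/K[0,0];y=(uv[1]-K[1,2])/K[1,1]
    if n=='wrist':
        r=np.hypot(x,y);s=np.sin(r)/max(r,1e-9);d=np.array([x*s,y*s,np.cos(r)])
    else: d=np.array([x,y,1.])
    return -R.T@t, R.T@d
def plane(n,uv,z,p=None):
    c,d=ray(n,uv,p);return c+d*(z-c[2])/d[2]
def brass(im,vmin=120,smin=130):
    h=cv2.cvtColor(im,cv2.COLOR_BGR2HSV)
    return cv2.inRange(h,(12,smin,vmin),(32,255,255))
def blobs(m,amin=20):
    n,l,s,c=cv2.connectedComponentsWithStats(m)
    return [(s[i],c[i],l==i) for i in range(1,n) if s[i][4]>=amin]
def axis(mask):
    ys,xs=np.nonzero(mask);return cv2.minAreaRect(np.c_[xs,ys].astype(np.float32))
E
python3 - <<'E'
from h import *
im=cv2.imread('pics/top0.png')
p=camera_params('top')
for s,c,m in blobs(brass(im)):
    if c[1]<100 or c[0]<100 or c[0]>500: continue
    rc=axis(m);b=cv2.boxPoints(rc)
    w=np.array([plane('top',q,.028,p)[:2] for q in b])
    e=[w[1]-w[0],w[2]-w[1]];L=[np.linalg.norm(v) for v in e];k=e[int(L[1]>L[0])]
    print(c.round(1),s[4],plane('top',c,.028,p).round(4)[:2],np.round(L,3),'ang',np.degrees(np.arctan2(k[1],k[0])).round(1))
h=cv2.cvtColor(im,cv2.COLOR_BGR2HSV)
w=cv2.inRange(h,(0,0,170),(180,60,255))
for s,c,m in blobs(w,300):
    rc=axis(m);print('white',s,c.round(1)); b=cv2.boxPoints(rc)
    print(np.array([plane('top',q,.036,p)[:2] for q in b]).round(3).tolist())
crop=cv2.resize(im[100:290,180:460],None,fx=2.8,fy=2.8,interpolation=cv2.INTER_CUBIC);cv2.imwrite('pics/crop0.png',crop)
E
```

```text
[325.1 113.5] 132 [ 0.7706 -0.0206] [0.057 0.029] ang -91.5
[403.1 134.3] 88 [ 0.704 -0.24 ] [0.026 0.032] ang 177.4
[235.3 141.1] 229 [0.6972 0.2359] [0.029 0.113] ang -96.7
[324.7 230.1] 163 [ 0.4386 -0.0106] [0.11  0.016] ang -48.8
[380.1 221.8] 88 [ 0.4576 -0.1652] [0.056 0.016] ang -51.9
[271.5 236.4] 87 [0.4248 0.1374] [0.025 0.025] ang -91.5
[214.9 263.5] 97 [0.3545 0.2948] [0.015 0.057] ang -100.8
[424.9 265.2] 94 [ 0.3347 -0.2837] [0.028 0.027] ang -91.5
white [ 146    0  361   19 4946] [316.3   6.9]
[[1.065, 0.49], [1.12, 0.491], [1.092, -0.554], [1.037, -0.551]]
white [ 26   5  84  17 536] [70. 16.]
[[1.109, 0.84], [1.109, 0.599], [1.063, 0.597], [1.064, 0.838]]
white [    0    21   585    72 12549] [280.8  39.5]
[[1.025, 0.913], [1.031, -0.774], [0.857, -0.765], [0.852, 0.901]]
white [596  20  44  20 667] [620.7  28.8]
[[1.024, -0.81], [1.02, -0.934], [0.963, -0.928], [0.967, -0.805]]
white [ 331   62   56   38 1882] [357.8  81. ]
[[0.919, -0.042], [0.915, -0.199], [0.806, -0.195], [0.81, -0.038]]
white [184  65  32  36 846] [199.1  82.8]
[[0.921, 0.38], [0.919, 0.291], [
[... 205 characters left out ...]
27], [0.755, 0.653], [0.722, 0.703]]
white [ 291  111   65   66 3827] [323.4 145.2]
[[0.597, 0.082], [0.781, 0.069], [0.767, -0.11], [0.584, -0.095]]
white [ 369  131   66   67 3944] [402.1 164.9]
[[0.534, -0.135], [0.715, -0.15], [0.701, -0.331], [0.521, -0.313]]
white [ 198  138   70   69 3786] [232.3 173.5]
[[0.529, 0.342], [0.71, 0.326], [0.688, 0.144], [0.508, 0.163]]
white [  37  140   54   64 2274] [ 62.1 171.3]
[[0.694, 0.797], [0.715, 0.674], [0.549, 0.638], [0.529, 0.76]]
white [480 152  31  30 570] [493.9 165.7]
[[0.646, -0.452], [0.643, -0.536], [0.561, -0.53], [0.564, -0.447]]
white [108 162  33  29 509] [125.7 175.6]
[[0.639, 0.6], [0.647, 0.506], [0.573, 0.497], [0.565, 0.59]]
```

View pics/crop0.png

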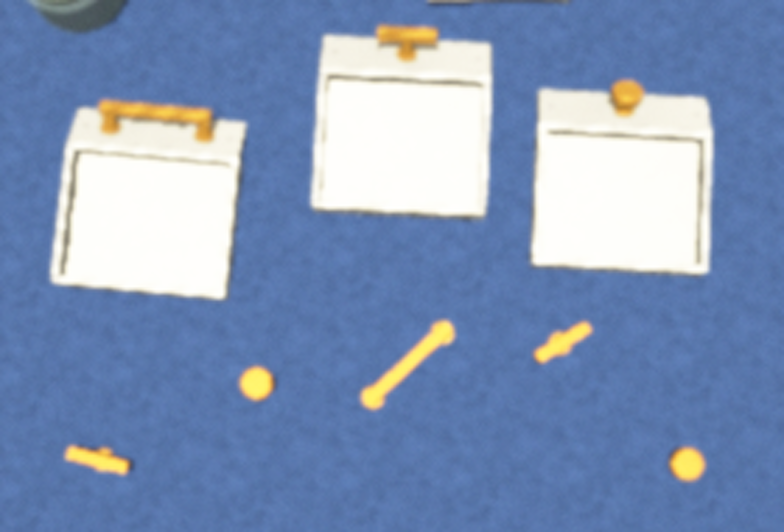

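```bash
cat >> h.py <<'E'
from scipy.spatial.transform import Rotation as Ro
def pose():
    o=get_obs();return np.array(o['tool_pos']),Ro.from_euler('xyz',o['tool_rot'],degrees=True)
def plan(x,y,z,yaw=None,half=True):
    P,R=pose();d=R.inv().apply(np.array([x,y,z])-P)
    cy=get_obs()['tool_rot'][2];tw=0
    if yaw is not None:
        dy=(yaw-cy+180)%360-180
        if half: dy=(yaw-cy+90)%180-90
        tw=-np.radians(dy)
    print('shift',d.round(4),'twist',round(tw,3),'rows>=',max(np.linalg.norm(d)/.05,abs(tw)/.15).__round__(1),'cur',P.round(4),round(cy,1), 'az',np.degrees(np.arctan2(y,x)).round(1))
E
python3 - <<'E'
from h import *
p=camera_params('top')
for n in ('top','scene'):
    q=camera_params(n);print((-q['R'].T@q['t']).round(3))
q=camera_params('wrist');P,R=pose()
print('wrist cam in tool',R.inv().apply(-q['R'].T@q['t']-P).round(3),'axis in tool',R.inv().apply(q['R'][2]).round(3),'imx',R.inv().apply(q['R'][0]).round(3))
B={'handles':[(52,283),(227,298),(78,150),(240,163)],'tbars':[(312,210),(487,216),(325,76),(490,84)],'knobs':[(531,265),(709,273),(548,130),(703,140)]}
for k,v in B.items():
    a=[plane('top',(u/2.8+180,w/2.8+100),z,p)[:2] for (u,w),z in zip(v,(0,0,.036,.036))]
    bl,br=a[0],a[1];yv=bl-br;W=np.linalg.norm(yv);yv/=W;xv=np.array([yv[1],-yv[0]])
    print(k,'W',W.round(3),'yaw',np.degrees(np.arctan2(xv[1],xv[0])).round(1),'ctr',((bl+br)/2+xv*.071).round(4),'frontx',[((f-(bl+br)/2)@xv).round(3) for f in a[2:]])
plan(.335,-.284,.14)
E
```

```text
[0.373 0.002 1.373]
[ 0.966 -0.459  1.134]
wrist cam in tool [ 0.074 -0.001 -0.162] axis in tool [-0.27   0.001  0.963] imx [-0.001  1.    -0.001]
handles W 0.179 yaw -6.4 ctr [0.5927 0.2499] frontx [np.float64(0.132), np.float64(0.133)]
tbars W 0.179 yaw -3.5 ctr [ 0.6658 -0.0135] frontx [np.float64(0.131), np.float64(0.129)]
knobs W 0.181 yaw -4.1 ctr [ 0.6021 -0.2374] frontx [np.float64(0.133), np.float64(0.129)]
shift [ 0.1827 -0.25    0.0821] twist 0 rows>= 6.4 cur [ 0.276  -0.5881  0.2217] 25.1 az -40.3
```

```bash
python3 - <<'E'
from h import *
plan(.284,-.345,.12,50)
E
```

```text
shift [ 0.1106 -0.2165  0.102 ] twist -0.434 rows>= 5.3 cur [ 0.276  -0.5881  0.2217] 25.1 az -50.5
```

```bash
python3 -m handwheel '[[0.06,0.11,-0.216,0.1,-0.434],[0.06,0.11,-0.216,0.1,-0.434],[0.06,0.11,-0.216,0.1,-0.434],[0.06,0.11,-0.216,0.1,-0.434],[0.06,0.11,-0.216,0.1,-0.434],[0.06,0.11,-0.216,0.1,-0.434],[0.06,0.11,-0.216,0.1,-0.434],[0.06,0.11,-0.216,0.1,-0.434]]' 25; python3 - <<'E'
from h import *
p=camera_params('wrist');im=read_camera('wrist');cv2.imwrite('pics/w1.png',im)
for s,c,m in blobs(brass(im),60): print(s,c.round(1),plane('wrist',c,.028,p).round(4))
E
```

```text
time_s: 0.95
tool_pos: [0.2842, -0.3479, 0.1234]
tool_rot: [179.9, 0.1, 50.0]
force: [-0.5, -0.2, -0.1]
grip_width: 0.0601
[295  92  37  36 389] [314.3 110.5] [ 0.3326 -0.2852  0.028 ]
[194 251  18  48 434] [200.6 274.7] [ 0.1466 -0.3292  0.028 ]
[425 251  18  48 447] [435.2 274.4] [ 0.3259 -0.48    0.028 ]
[ 242  298  288   31 3316] [392.4 316.8] [ 0.2639 -0.4924  0.028 ]
```

View pics/w1.png

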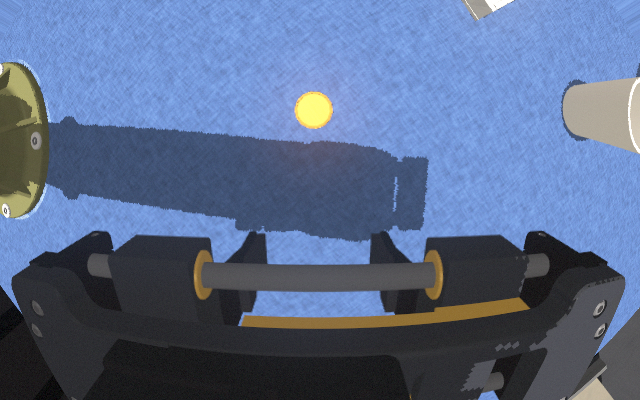

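The knob shows at pixel (314,110), 37 px across, or about 31 mm, which matches its size. Both cameras agree within 2 mm.

```bash
python3 - <<'E'
from h import *
plan(.3335,-.285,.005)
E
```

```text
shift [ 0.0802 -0.0034  0.1186] twist 0 rows>= 2.9 cur [ 0.2843 -0.3483  0.1236] 49.9 az -40.5
```

```bash
python3 -m handwheel '[[0.06,0.04,-0.002,0,0],[0.06,0.08,-0.003,0.02,0],[0.06,0.08,-0.003,0.06,0],[0.06,0.08,-0.003,0.095,0],[0.06,0.08,-0.003,0.11,0],[0.06,0.08,-0.003,0.117,0],[0.06,0.08,-0.003,0.117,0],[0.06,0.08,-0.003,0.117,0]]'
```

```text
time_s: 1.8
tool_pos: [0.334, -0.2844, 0.0066]
tool_rot: [179.9, -0.0, 49.9]
force: [0.3, 0.6, 0.4]
grip_width: 0.0604
```

```bash
python3 -m handwheel '[[0.02,0,0,0,0],[0.02,0,0,0,0],[0.02,0,0,0,0],[0.02,0,0,0,0],[0.02,0,0,-0.02,0],[0.02,0,0,-0.06,0],[0.02,0,0,-0.1,0],[0.02,0,0,-0.13,0],[0.02,0,0,-0.13,0]]' 30; python3 - <<'E'
from h import *
plan(.49,-.237,.14,-4)
plan(.49,-.237,.14,50)
E
```

```text
time_s: 2.7
tool_pos: [0.3355, -0.285, 0.14]
tool_rot: [179.5, 0.1, 50.0]
force: [1.0, -0.2, -0.0]
grip_width: 0.0303
shift [0.136  0.0875 0.0007] twist 0.943 rows>= 6.3 cur [ 0.3355 -0.285   0.14  ] 50.0 az -25.8
shift [0.136  0.0875 0.0007] twist 0.0 rows>= 3.2 cur [ 0.3355 -0.285   0.14  ] 50.0 az -25.8
```

```bash
python3 -m handwheel '[[0.02,0.03,0.02,0,0.13],[0.02,0.07,0.045,0,0.28],[0.02,0.11,0.07,0,0.43],[0.02,0.136,0.0875,0,0.58],[0.02,0.136,0.0875,0,0.73],[0.02,0.136,0.0875,0,0.88],[0.02,0.136,0.0875,0,0.943],[0.02,0.136,0.0875,0,0.943],[0.02,0.136,0.0875,0,0.943]]'; python3 - <<'E'
from h import *
p=camera_params('wrist');np.save('p2.npy',p,allow_pickle=True);im=read_camera('wrist');cv2.imwrite('pics/w2.png',im)
E
```

```text
time_s: 3.6
tool_pos: [0.487, -0.2347, 0.1348]
tool_rot: [-180.0, 0.1, -3.9]
force: [-0.3, 0.2, -1.4]
grip_width: 0.03
```

View pics/w2.png

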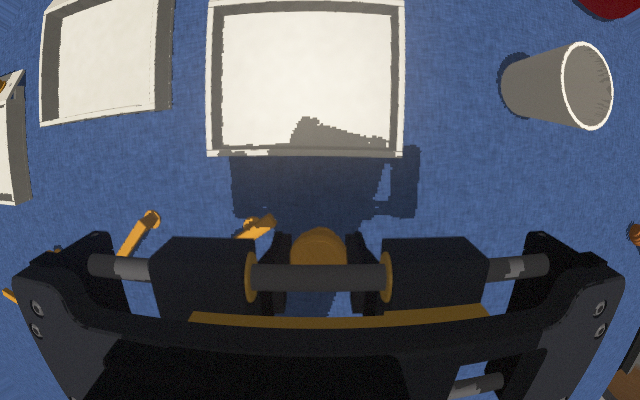

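The knob is held between the fingers at (318,247). The knob bin's rear outer rim runs (206,156) to (402,157), and its inner floor corners are near (222,148) and (391,146).

```bash
python3 - <<'E'
from h import *
p=np.load('p2.npy',allow_pickle=True).item()
for n,uv,z in [('BLout',(206,156),.036),('BRout',(402,157),.036),('FLin',(222,9),.036),('FRin',(391,6),.036),('flFL',(225,13),.006),('TB bin BL',(40,125),.036),('TB BR',(171,108),.036),('HB BR',(29,204),.036)]:
    print(n,plane('wrist',uv,z,p).round(4))
l,r=[plane('wrist',uv,.036,p)[:2] for uv in((206,156),(402,157))]
yv=l-r;W=np.linalg.norm(yv);yv/=W;xv=np.array([yv[1],-yv[0]]);print(W,np.degrees(np.arctan2(xv[1],xv[0])),(l+r)/2+xv*.071)
plan(.6,-.2,.14,-4); plan(.6,-.272,.14,-4)
E
```

```text
BLout [ 0.5356 -0.1383  0.036 ]
BRout [ 0.5223 -0.3098  0.036 ]
FLin [ 0.6661 -0.163   0.036 ]
FRin [ 0.6566 -0.3086  0.036 ]
flFL [ 0.6732 -0.1572  0.006 ]
TB bin BL [0.5999 0.078  0.036 ]
TB BR [ 0.583  -0.1088  0.036 ]
HB BR [0.5088 0.1322 0.036 ]
0.17200638093946843 -4.456936695935519 [ 0.59972801 -0.22960283]
shift [ 0.1102 -0.0424 -0.0051] twist 0.002 rows>= 2.4 cur [ 0.4871 -0.2348  0.135 ] -3.9 az -18.4
shift [ 0.1151  0.0294 -0.0051] twist 0.002 rows>= 2.4 cur [ 0.4871 -0.2348  0.135 ] -3.9 az -24.4
```

```bash
python3 -m handwheel '[[0.02,0.03,0.005,0,0],[0.02,0.07,0.012,0,0],[0.02,0.1,0.018,0,0],[0.02,0.1145,0.0205,0,0],[0.02,0.1145,0.0205,0.03,0],[0.02,0.1145,0.0205,0.06,0],[0.02,0.1145,0.0205,0.08,0],[0.02,0.1145,0.0205,0.09,0],[0.02,0.1145,0.0205,0.09,0]]'; python3 - <<'E'
from h import *
plan(.6,-.263,.0135,-4)
E
```

```text
time_s: 4.55
tool_pos: [0.599, -0.2632, 0.0439]
tool_rot: [-179.9, 0.2, -4.0]
force: [-0.0, -0.2, -0.8]
grip_width: 0.0303
shift [ 0.001  -0.0002  0.0304] twist 0.0 rows>= 0.6 cur [ 0.599  -0.2632  0.0439] -4.0 az -23.7
```

```bash
python3 -m handwheel '[[0.02,0,0,0.015,0],[0.02,0,0,0.025,0],[0.02,0,0,0.028,0],[0.02,0,0,0.030,0],[0.02,0,0,0.030,0]]'
```

```text
time_s: 5.05
tool_pos: [0.6014, -0.2638, 0.0186]
tool_rot: [179.9, -0.1, -4.0]
force: [-3.9, 2.0, 13.4]
grip_width: 0.0305
```

```bash
python3 -m handwheel '[[0.02,0,0,-0.003,0],[0.02,0,0,-0.005,0]]';python3 - <<'E'
from h import *
im=read_camera('wrist');cv2.imwrite('pics/w3.png',np.vstack([cv2.resize(im[150:300,200:440],None,fx=3,fy=3)]))
s=read_camera('scene');cv2.imwrite('pics/s3.png',cv2.resize(s[220:340,220:360],None,fx=4,fy=4))
E
```

```text
time_s: 5.25
tool_pos: [0.6005, -0.2637, 0.0209]
tool_rot: [180.0, -0.0, -4.0]
force: [-0.5, -0.2, -1.5]
grip_width: 0.0307
```

View pics/w3.png

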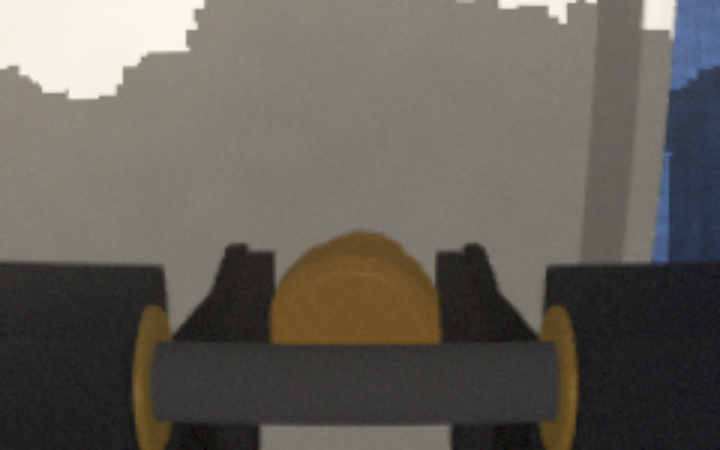

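View pics/s3.png

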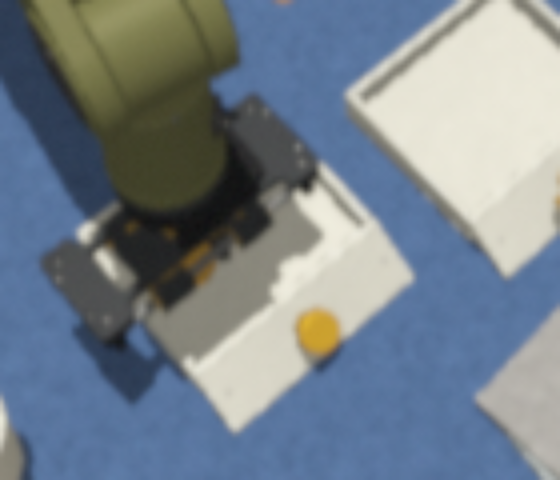

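The held knob shows slightly more of its +x side than expected, so it may have slipped or pivoted a little. I'll set it down with light contact and a loosened grip so it seats on its foot.

```bash
python3 -m handwheel '[[0.02,0,0,0.002,0],[0.02,0,0,0.003,0],[0.02,0,0,0.005,0],[0.02,0,0,0.007,0]]' 4; python3 -m handwheel '[[0.033,0,0,0,0],[0.036,0,0,0,0],[0.045,0,0,0,0],[0.045,0,0,0,0],[0.045,0,0,-0.03,0],[0.045,-0.02,0,-0.07,0],[0.045,-0.05,0,-0.11,0],[0.045,-0.1,0,-0.11,0],[0.045,-0.1,0,-0.11,0]]';python3 - <<'E'
from h import *
p=camera_params('wrist');im=read_camera('wrist');cv2.imwrite('pics/w4.png',im)
for s,c,m in blobs(brass(im),60): print(s,c.round(1),plane('wrist',c,.034,p).round(4))
E
```

```text
time_s: 5.75
tool_pos: [0.6008, -0.2653, 0.0146]
tool_rot: [179.9, -0.1, -4.1]
force: [-0.1, -2.5, 6.2]
grip_width: 0.0312
time_s: 6.65
tool_pos: [0.4933, -0.2563, 0.1225]
tool_rot: [179.9, 0.4, -4.2]
force: [0.3, -0.4, -0.7]
grip_width: 0.0448
[ 300   59   38   37 1100] [318.5  77. ] [ 0.5981 -0.2641  0.034 ]
[112 231  14  24 180] [117.7 241.6] [ 0.468  -0.0466  0.034 ]
[231 232  20  17 188] [239.7 238.9] [ 0.4661 -0.1836  0.034 ]
[  0 300  14  13  61] [  6.3 305.8] [0.3517 0.2825 0.034 ]
```

View pics/w4.png

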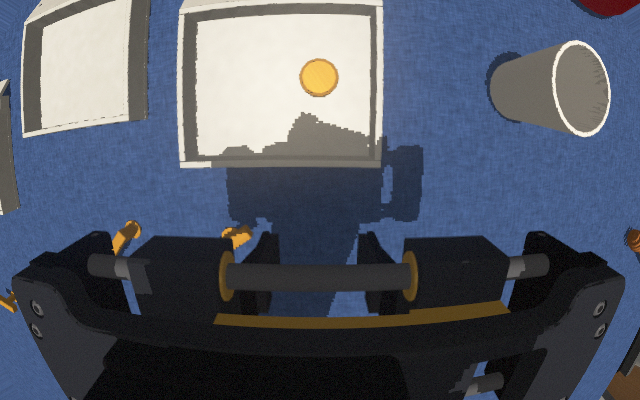

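The knob stands at (318,77), round at 38x37 px, upright at (0.598,-0.264) inside the bin. Next is the near T-bar.

```bash
python3 - <<'E'
from h import *
plan(.4145,-.11,.12,-52)
E
```

```text
shift [-0.0926 -0.1402  0.0032] twist 0.835 rows>= 5.6 cur [ 0.4968 -0.2566  0.123 ] -4.1 az -14.9
```

```bash
python3 -m handwheel '[[0.04,-0.03,-0.04,0,0.14],[0.04,-0.06,-0.09,0,0.28],[0.04,-0.09,-0.14,0.002,0.42],[0.04,-0.09,-0.14,0.002,0.56],[0.04,-0.09,-0.14,0.002,0.7],[0.04,-0.09,-0.14,0.002,0.835],[0.04,-0.09,-0.14,0.002,0.835],[0.04,-0.09,-0.14,0.002,0.835]]';python3 - <<'E'
from h import *
p=camera_params('wrist');im=read_camera('wrist');cv2.imwrite('pics/w5.png',im)
for s,c,m in blobs(brass(im),60):
    b=cv2.boxPoints(axis(m));w=np.array([plane('wrist',q,.032,p)[:2] for q in b])
    e=[w[1]-w[0],w[2]-w[1]];L=[np.linalg.norm(v) for v in e];k=e[int(L[1]>L[0])]
    print(s,c.round(1),plane('wrist',c,.032,p).round(4),np.round(L,3),np.degrees(np.arctan2(k[1],k[0])).round(1))
print(pose()[0])
E
```

```text
time_s: 7.5
tool_pos: [0.4212, -0.1102, 0.1215]
tool_rot: [-180.0, 0.0, -51.6]
force: [0.7, -0.3, 1.0]
grip_width: 0.0402
[ 10  57  34  50 590] [26.  83.8] [ 0.7732 -0.0142  0.032 ] [0.066 0.052] -93.0
[321  92  18  52 493] [329.  110.8] [ 0.4628 -0.177   0.032 ] [0.042 0.011] -58.7
[  8 249  30  48 298] [ 18.3 267.3] [0.6992 0.2313 0.032 ] [0.18  0.041] -109.1
[ 0.42104902 -0.11028468  0.12146501]
```

View pics/w5.png

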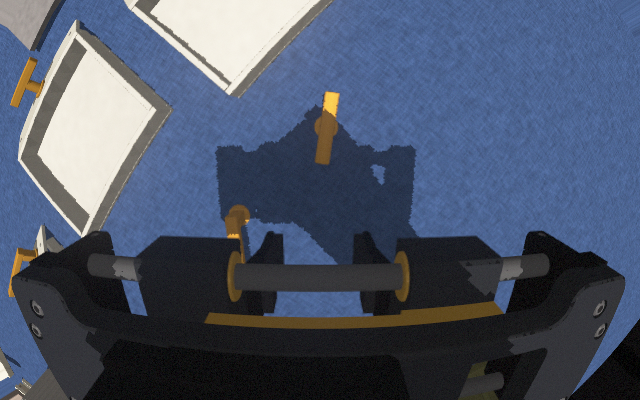

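The T-bar stands upright, partly in shadow. Its bar runs from (332,93) to (323,163), with the foot showing near (325,128).

```bash
cat >> h.py <<'E'
def bar(a,b,z,p=None):
    A,B=[plane('wrist',q,z,p)[:2] for q in(a,b)];d=A-B
    c=(A+B)/2;ang=np.degrees(np.arctan2(d[1],d[0]));print('mid',c.round(4),'len',np.linalg.norm(d).round(4),'ang',ang.round(1));return c,ang
E
python3 - <<'E'
from h import *
c,a=bar((331.5,93),(322.5,163.5),.032)
plan(*c,.008,a)
E
```

```text
mid [ 0.455  -0.1649] len 0.0582 ang -58.7
shift [0.064  0.0073 0.1134] twist 0.123 rows>= 2.6 cur [ 0.421  -0.1103  0.1215] -51.7 az -19.9
```

```bash
python3 -m handwheel '[[0.04,0.035,0.003,0,0.12],[0.04,0.065,0.007,0.02,0.12],[0.04,0.065,0.007,0.06,0.12],[0.04,0.065,0.007,0.095,0.12],[0.04,0.065,0.007,0.108,0.12],[0.04,0.065,0.007,0.113,0.12],[0.04,0.065,0.007,0.113,0.12],[0.04,0.065,0.007,0.113,0.12]]' 40
python3 -m handwheel '[[0.002,0,0,0,0],[0.002,0,0,0,0],[0.002,0,0,0,0],[0.002,0,0,0,0],[0.002,0,0,-0.02,0],[0.002,0,0,-0.06,0],[0.002,0,0,-0.1,0],[0.002,0,0,-0.13,0],[0.002,0,0,-0.13,0]]'; python3 - <<'E'
from h import *
plan(.558,-.007,.14,-4)
E
```

```text
time_s: 8.35
tool_pos: [0.4566, -0.1664, 0.0101]
tool_rot: [-179.9, -0.1, -58.7]
force: [0.1, 0.2, 0.5]
grip_width: 0.0404
time_s: 9.25
tool_pos: [0.4583, -0.167, 0.1432]
tool_rot: [-179.7, -0.4, -58.7]
force: [-0.2, -0.0, -0.2]
grip_width: 0.0115
shift [-0.085  -0.1683  0.0033] twist -0.955 rows>= 6.4 cur [ 0.4583 -0.167   0.1432] -58.7 az -0.7
```

```bash
python3 -m handwheel '[[0.002,-0.015,-0.03,0,-0.13],[0.002,-0.035,-0.07,0,-0.28],[0.002,-0.055,-0.11,0,-0.43],[0.002,-0.075,-0.15,0,-0.58],[0.002,-0.085,-0.168,0,-0.73],[0.002,-0.085,-0.168,0,-0.88],[0.002,-0.085,-0.168,0,-0.955],[0.002,-0.085,-0.168,0,-0.955],[0.002,-0.085,-0.168,0,-0.955]]'; python3 - <<'E'
from h import *
p=camera_params('wrist');np.save('p2.npy',p,allow_pickle=True);im=read_camera('wrist');cv2.imwrite('pics/w6.png',im)
E
```

```text
time_s: 10.15
tool_pos: [0.5542, -0.0063, 0.1377]
tool_rot: [180.0, 0.1, -4.1]
force: [-0.2, 0.0, -1.0]
grip_width: 0.0113
```

View pics/w6.png

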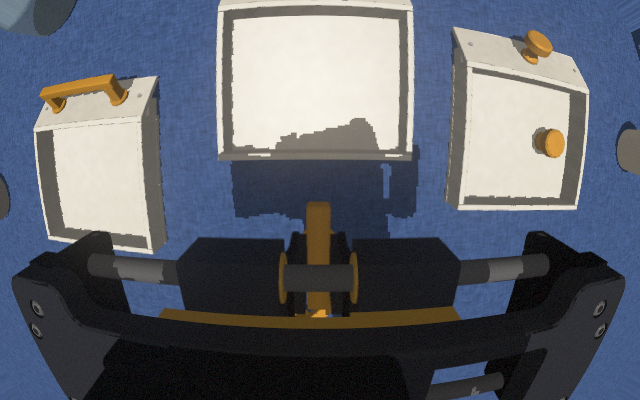

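The held T-bar shows at (318,202 to 315). The T-bar bin's rear rim runs (219,158) to (412,159), and its sample is out of frame, but the top view showed it. The knob in the right bin at (550,143) stands.

```bash
cat >> h.py <<'E'
def binpose(L,R,p=None):
    l,r=[plane('wrist',uv,.036,p)[:2] for uv in(L,R)]
    yv=l-r;W=np.linalg.norm(yv);yv/=W;xv=np.array([yv[1],-yv[0]]);c=(l+r)/2+xv*.071
    print('W',W.round(4),'yaw',np.degrees(np.arctan2(xv[1],xv[0])).round(1),'ctr',c.round(4));return c,xv,yv
E
python3 - <<'E'
from h import *
p=np.load('p2.npy',allow_pickle=True).item()
c,x,y=binpose((219,158),(412,159),p)
binpose((454,207),(577,209),p)
binpose((48,236),(153,250),p)
print(plane('wrist',(318.5,202),.15,p),pose()[0])
t=c-y*.035
plan(*t,.045,-4)
E
```

```text
W 0.1709 yaw -4.5 ctr [ 0.6639 -0.0121]
W 0.1773 yaw -5.4 ctr [ 0.6009 -0.2297]
W 0.1713 yaw -6.5 ctr [0.5939 0.2462]
[ 0.58519984 -0.00839673  0.15      ] [ 0.55428219 -0.00640047  0.13792772]
shift [0.1095 0.0327 0.0928] twist -0.002 rows>= 2.9 cur [ 0.5543 -0.0064  0.1379] -4.1 az -4.1
```

```bash
python3 -m handwheel '[[0.002,0.03,0.01,0,0],[0.002,0.07,0.021,0,0],[0.002,0.1,0.03,0,0],[0.002,0.1095,0.033,0,0],[0.002,0.1095,0.033,0.03,0],[0.002,0.1095,0.033,0.06,0],[0.002,0.1095,0.033,0.085,0],[0.002,0.1095,0.033,0.095,0],[0.002,0.1095,0.033,0.095,0]]'; python3 -m handwheel '[[0.002,0,0,0.015,0],[0.002,0,0,0.022,0],[0.002,0,0,0.024,0],[0.002,0,0,0.024,0]]'
```

```text
time_s: 11.1
tool_pos: [0.66, -0.0466, 0.0419]
tool_rot: [-180.0, 0.2, -4.0]
force: [-0.2, -0.3, -0.9]
grip_width: 0.0114
time_s: 11.5
tool_pos: [0.6618, -0.0467, 0.0199]
tool_rot: [180.0, -0.0, -4.0]
force: [-0.0, -0.2, -0.8]
grip_width: 0.0116
```

Another 3 mm, then a light grip and release.

```bash
python3 -m handwheel '[[0.002,0,0,0.002,0],[0.002,0,0,0.003,0],[0.002,0,0,0.004,0],[0.002,0,0,0.004,0]]' 15
```

```text
time_s: 11.9
tool_pos: [0.6624, -0.0468, 0.0193]
tool_rot: [179.9, -0.1, -4.0]
force: [-6.6, 0.5, 16.7]
grip_width: 0.0119
```

```bash
python3 -m handwheel '[[0.013,0,0,-0.002,0],[0.03,0,0,-0.002,0],[0.03,0,0,-0.002,0],[0.03,0,0,-0.03,0],[0.03,-0.02,0,-0.07,0],[0.03,-0.05,0,-0.11,0],[0.03,-0.1,0,-0.11,0],[0.03,-0.1,0,-0.11,0]]';python3 - <<'E'
from h import *
p=camera_params('wrist');im=read_camera('wrist');cv2.imwrite('pics/w7.png',im)
E
```

```text
time_s: 12.7
tool_pos: [0.5543, -0.0389, 0.1238]
tool_rot: [179.8, 0.5, -3.9]
force: [-0.1, 0.4, -0.5]
grip_width: 0.0302
```

View pics/w7.png

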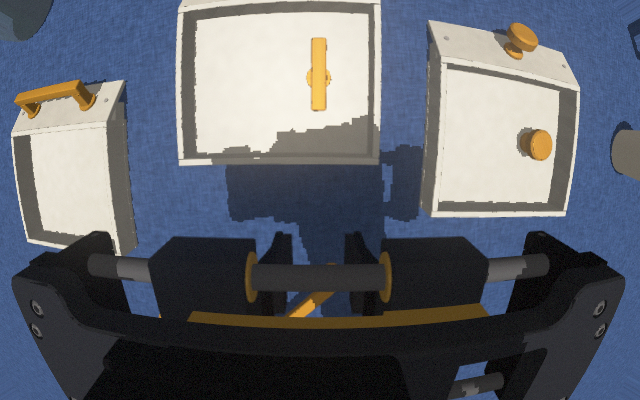

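The T-bar stands, with its foot centred under the bar at (318,77). Next is the bow, at yaw 131 so the later turn to the bin's y axis stays in range.

```bash
python3 - <<'E'
from h import *
plan(.485,-.064,.13,131,half=False)
E
```

```text
shift [-0.0713  0.0292 -0.0051] twist -2.356 rows>= 15.7 cur [ 0.5581 -0.0398  0.1246] -4.0 az -7.5
```

```bash
python3 -m handwheel '[[0.04,-0.02,0.01,-0.005,-0.14],[0.04,-0.045,0.02,-0.005,-0.29],[0.04,-0.071,0.029,-0.005,-0.44],[0.04,-0.071,0.029,-0.005,-0.59],[0.04,-0.071,0.029,-0.005,-0.74],[0.04,-0.071,0.029,-0.005,-0.89],[0.04,-0.071,0.029,-0.005,-1.04],[0.04,-0.071,0.029,-0.005,-1.19],[0.04,-0.071,0.029,-0.005,-1.34],[0.04,-0.071,0.029,-0.005,-1.49],[0.04,-0.071,0.029,-0.005,-1.64],[0.04,-0.071,0.029,-0.005,-1.79],[0.04,-0.071,0.029,-0.005,-1.94],[0.04,-0.071,0.029,-0.005,-2.09],[0.04,-0.071,0.029,-0.005,-2.24],[0.04,-0.071,0.029,-0.005,-2.356],[0.04,-0.071,0.029,-0.005,-2.356],[0.04,-0.071,0.029,-0.005,-2.356]]';python3 - <<'E'
from h import *
p=camera_params('wrist');im=read_camera('wrist');cv2.imwrite('pics/w8.png',im)
E
```

```text
time_s: 14.55
tool_pos: [0.4897, -0.0636, 0.1305]
tool_rot: [179.9, -0.0, 130.8]
force: [-0.8, -0.1, -0.7]
grip_width: 0.0399
```

View pics/w8.png

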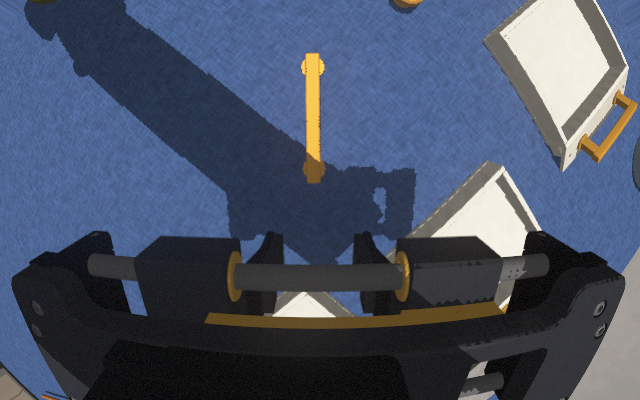

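The bow stands on its two feet. Its bar runs from (312.5,53) to (314,182).

```bash
python3 - <<'E'
from h import *
c,a=bar((312.5,53.5),(314,182),.032)
plan(*c,.010,a)
E
```

```text
mid [ 0.4385 -0.0106] len 0.1099 ang 131.4
shift [ 0.0735 -0.004   0.1205] twist -0.009 rows>= 2.8 cur [ 0.4896 -0.0636  0.1305] 130.8 az -1.4
```

```bash
python3 -m handwheel '[[0.04,0.035,-0.002,0,-0.009],[0.04,0.0735,-0.004,0.02,-0.009],[0.04,0.0735,-0.004,0.06,-0.009],[0.04,0.0735,-0.004,0.1,-0.009],[0.04,0.0735,-0.004,0.116,-0.009],[0.04,0.0735,-0.004,0.121,-0.009],[0.04,0.0735,-0.004,0.121,-0.009],[0.04,0.0735,-0.004,0.121,-0.009]]' 45
python3 -m handwheel '[[0.002,0,0,0,0],[0.002,0,0,0,0],[0.002,0,0,0,0],[0.002,0,0,0,0],[0.002,0,0,-0.02,0],[0.002,0,0,-0.06,0],[0.002,0,0,-0.1,0],[0.002,0,0,-0.12,0],[0.002,0,0,-0.12,0]]'; python3 - <<'E'
from h import *
plan(.592,.247,.13,83.5)
E
```

```text
time_s: 15.4
tool_pos: [0.439, -0.0108, 0.0105]
tool_rot: [179.9, 0.1, 131.4]
force: [1.3, 0.3, -0.3]
grip_width: 0.0398
time_s: 16.3
tool_pos: [0.44, -0.0112, 0.1323]
tool_rot: [179.9, 0.4, 131.5]
force: [1.4, -0.1, -2.2]
grip_width: 0.0118
shift [0.0929 0.2848 0.0024] twist 0.837 rows>= 6.0 cur [ 0.44   -0.0112  0.1323] 131.5 az 22.6
```

```bash
python3 -m handwheel '[[0.002,0.01,0.025,0,0.1],[0.002,0.025,0.07,0,0.22],[0.002,0.04,0.115,0,0.35],[0.002,0.055,0.16,0,0.48],[0.002,0.07,0.205,0,0.6],[0.002,0.085,0.25,0,0.72],[0.002,0.093,0.285,0,0.837],[0.002,0.093,0.285,0,0.837],[0.002,0.093,0.285,0,0.837]]'; python3 - <<'E'
from h import *
p=camera_params('wrist');im=read_camera('wrist');cv2.imwrite('pics/w9.png',im);np.save('p2.npy',p,allow_pickle=True)
cv2.imwrite('pics/t9.png',cv2.resize(read_camera('top')[100:290,180:460],None,fx=2.8,fy=2.8))
E
```

```text
time_s: 17.2
tool_pos: [0.5887, 0.2537, 0.127]
tool_rot: [-179.8, -0.2, 83.9]
force: [-0.7, 0.3, -0.8]
grip_width: 0.0114
```

View pics/w9.png

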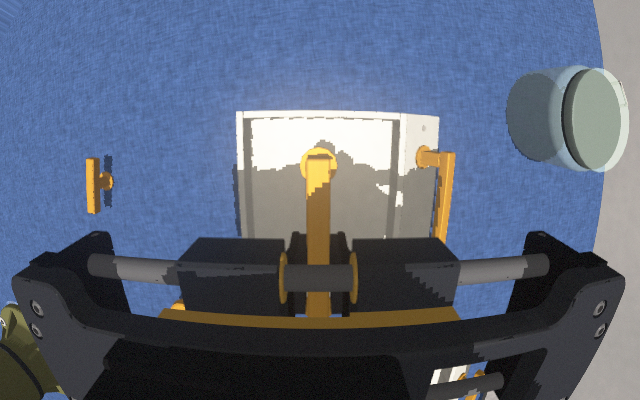

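View pics/t9.png

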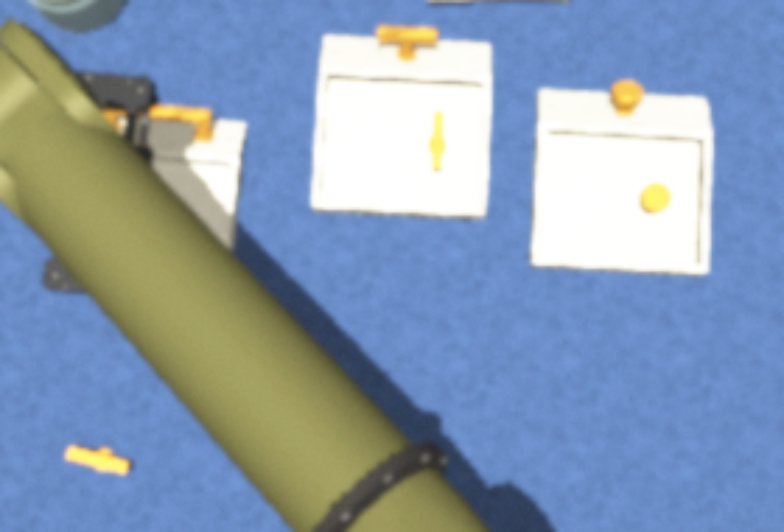

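```bash
python3 - <<'E'
from h import *
p=np.load('p2.npy',allow_pickle=True).item()
for uv in [(237,112),(402,112)]:
    print(plane('wrist',uv,.036,p).round(4))
print(plane('wrist',(318,150),.14,p).round(4))
plan(.591,.247,.05,83.5)
E
```

```text
[0.53   0.3407 0.036 ]
[0.6656 0.3262 0.036 ]
[0.5945 0.3116 0.14  ]
shift [-0.001   0.0032  0.0772] twist 0.003 rows>= 1.5 cur [0.5882 0.2484 0.1272] 83.7 az 22.7
```

```bash
python3 -m handwheel '[[0.002,-0.001,0.004,0.02,0],[0.002,-0.001,0.004,0.05,0],[0.002,-0.001,0.004,0.078,0],[0.002,-0.001,0.004,0.092,0],[0.002,-0.001,0.004,0.1,0],[0.002,-0.001,0.004,0.104,0],[0.002,-0.001,0.004,0.104,0]]'
```

```text
time_s: 18.0
tool_pos: [0.5939, 0.246, 0.0258]
tool_rot: [180.0, -0.0, 83.5]
force: [-0.6, -0.2, -0.6]
grip_width: 0.0115
```

```bash
python3 -m handwheel '[[0.002,0,0,0.003,0],[0.002,0,0,0.005,0],[0.002,0,0,0.008,0],[0.002,0,0,0.01,0],[0.002,0,0,0.01,0]]' 20
```

```text
time_s: 18.5
tool_pos: [0.5947, 0.2468, 0.0211]
tool_rot: [179.8, 0.1, 83.5]
force: [-7.5, -6.4, 26.8]
grip_width: 0.0119
```

```bash
python3 -m handwheel '[[0.002,0,0,-0.003,0],[0.014,0,0,-0.004,0],[0.03,0,0,-0.004,0],[0.03,0,0,-0.004,0],[0.03,0,0,-0.03,0],[0.03,0,0,-0.07,0],[0.03,-0.03,0,-0.11,0],[0.03,-0.07,0,-0.11,0],[0.03,-0.1,0,-0.11,0],[0.03,-0.1,0,-0.11,0]]';python3 - <<'E'
from h import *
p=camera_params('wrist');im=read_camera('wrist');cv2.imwrite('pics/w10.png',im)
E
```

```text
time_s: 19.5
tool_pos: [0.583, 0.1403, 0.1248]
tool_rot: [-180.0, 0.3, 83.1]
force: [0.3, 0.1, 0.1]
grip_width: 0.03
```

View pics/w10.png

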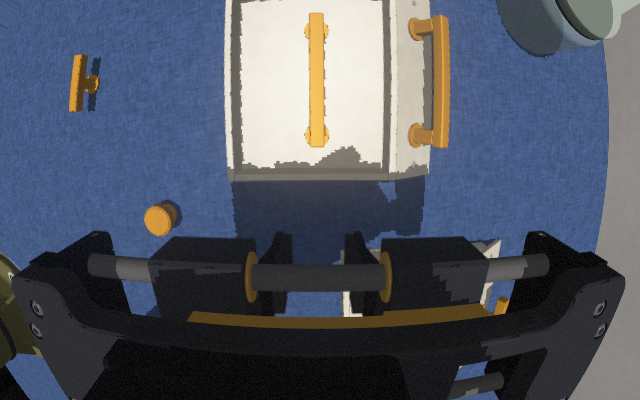

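The bow stands on both feet along the bin's y, from (317,13) to (317,147). The last T-bar is next.

```bash
python3 - <<'E'
from h import *
plan(.345,.246,.14,79)
E
```

```text
shift [ 0.0738 -0.2481 -0.0151] twist 0.074 rows>= 5.2 cur [0.5827 0.1435 0.125 ] 83.2 az 35.5
```

```bash
python3 -m handwheel '[[0.04,0.01,-0.03,-0.015,0.03],[0.04,0.02,-0.08,-0.015,0.07],[0.04,0.04,-0.13,-0.015,0.07],[0.04,0.055,-0.18,-0.015,0.07],[0.04,0.07,-0.225,-0.015,0.07],[0.04,0.074,-0.248,-0.015,0.07],[0.04,0.074,-0.248,-0.015,0.07],[0.04,0.074,-0.248,-0.015,0.07]]';python3 - <<'E'
from h import *
p=camera_params('wrist');im=read_camera('wrist');cv2.imwrite('pics/w11.png',im);np.save('p2.npy',p,allow_pickle=True)
E
```

```text
time_s: 20.35
tool_pos: [0.344, 0.2491, 0.1407]
tool_rot: [179.9, 0.0, 79.7]
force: [0.8, -0.6, 0.1]
grip_width: 0.0403
```

View pics/w11.png

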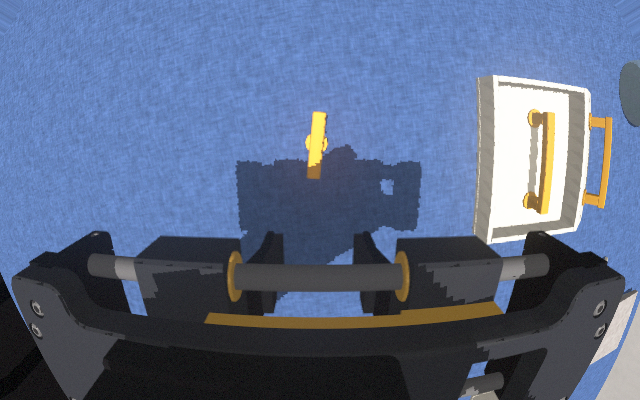

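The T-bar stands, with its bar from (320,112) to (314,179).

```bash
python3 - <<'E'
from h import *
c,a=bar((320,112),(313.5,179),.032)
plan(*c,.009,a)
E
```

```text
mid [0.352  0.2969] len 0.0597 ang 74.0
shift [ 0.0486 -0.0015  0.1317] twist 0.097 rows>= 2.8 cur [0.3446 0.2488 0.1407] 79.6 az 40.1
```

```bash
python3 -m handwheel '[[0.04,0.03,-0.001,0,0.097],[0.04,0.0486,-0.002,0.02,0.097],[0.04,0.0486,-0.002,0.07,0.097],[0.04,0.0486,-0.002,0.11,0.097],[0.04,0.0486,-0.002,0.127,0.097],[0.04,0.0486,-0.002,0.132,0.097],[0.04,0.0486,-0.002,0.132,0.097],[0.04,0.0486,-0.002,0.132,0.097]]' 40
python3 -m handwheel '[[0.002,0,0,0,0],[0.002,0,0,0,0],[0.002,0,0,0,0],[0.002,0,0,0,0],[0.002,0,0,-0.02,0],[0.002,0,0,-0.06,0],[0.002,0,0,-0.1,0],[0.002,0,0,-0.13,0],[0.002,0,0,-0.13,0]]'; python3 - <<'E'
from h import *
c=np.array([.664,-.012]);a=np.radians(-4.5);x=np.array([np.cos(a),np.sin(a)]);y=np.array([-x[1],x[0]])
t=c+y*.032;print(t);plan(*t,.13,85.5)
E
```

```text
time_s: 21.2
tool_pos: [0.3522, 0.2974, 0.0094]
tool_rot: [180.0, -0.1, 73.9]
force: [-1.1, 0.8, -0.3]
grip_width: 0.0402
time_s: 22.1
tool_pos: [0.3535, 0.2982, 0.142]
tool_rot: [179.6, -0.2, 73.9]
force: [0.5, 1.0, -1.1]
grip_width: 0.0116
[0.66651069 0.01990135]
shift [-0.1808  0.3777  0.0145] twist -0.202 rows>= 8.4 cur [0.3535 0.2982 0.142 ] 73.9 az 1.7
```

```bash
python3 -m handwheel '[[0.002,-0.01,0.02,0,-0.02],[0.002,-0.027,0.057,0,-0.05],[0.002,-0.048,0.1,0,-0.08],[0.002,-0.069,0.143,0,-0.1],[0.002,-0.09,0.187,0,-0.12],[0.002,-0.111,0.23,0,-0.14],[0.002,-0.131,0.273,0,-0.16],[0.002,-0.151,0.316,0,-0.18],[0.002,-0.17,0.355,0,-0.2],[0.002,-0.181,0.378,0,-0.202],[0.002,-0.181,0.378,0,-0.202],[0.002,-0.181,0.378,0.03,-0.202],[0.002,-0.181,0.378,0.06,-0.202],[0.002,-0.181,0.378,0.06,-0.202],[0.002,-0.181,0.378,0.06,-0.202]]'; python3 - <<'E'
from h import *
im=read_camera('wrist');cv2.imwrite('pics/w12.png',im)
plan(.6665,.0199,.03,85.5)
E
```

```text
time_s: 23.6
tool_pos: [0.6633, 0.019, 0.0778]
tool_rot: [-179.9, -0.0, 85.6]
force: [0.1, 0.5, -0.1]
grip_width: 0.0114
shift [0.001  0.002  0.0492] twist 0.001 rows>= 1.0 cur [0.6644 0.019  0.0792] 85.6 az 1.7
```

View pics/w12.png

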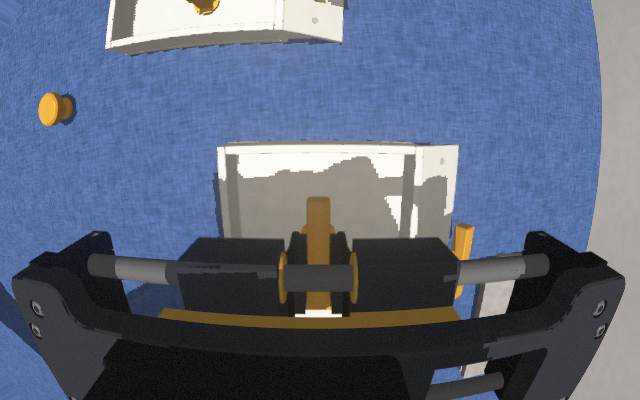

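The T-bar is over the free half of the bin, clear of the left rim at row 150.

```bash
python3 -m handwheel '[[0.002,0,0.001,0.02,0],[0.002,0,0.001,0.04,0],[0.002,0,0.001,0.05,0],[0.002,0,0.001,0.056,0],[0.002,0,0.001,0.056,0]]';  python3 -m handwheel '[[0.002,0,0,0.002,0],[0.002,0,0,0.004,0],[0.002,0,0,0.004,0]]' 15
```

```text
time_s: 24.15
tool_pos: [0.6651, 0.0181, 0.0222]
tool_rot: [-180.0, 0.0, 85.5]
force: [0.3, -0.4, -1.0]
grip_width: 0.0117
time_s: 24.45
tool_pos: [0.6658, 0.0182, 0.0215]
tool_rot: [180.0, 0.1, 85.5]
force: [-6.6, -1.4, 15.5]
grip_width: 0.012
```

```bash
python3 -m handwheel '[[0.002,0,0,-0.002,0],[0.014,0,0,-0.002,0],[0.03,0,0,-0.002,0],[0.03,0,0,-0.002,0],[0.03,0,0,-0.03,0],[0.03,0,0,-0.07,0],[0.03,-0.03,0,-0.11,0],[0.03,-0.07,0,-0.11,0],[0.03,-0.1,0,-0.11,0],[0.03,-0.1,0,-0.11,0]]';python3 - <<'E'
from h import *
p=camera_params('wrist');im=read_camera('wrist');cv2.imwrite('pics/w13.png',im)
E
```

```text
time_s: 25.45
tool_pos: [0.6574, -0.0896, 0.1279]
tool_rot: [-180.0, 0.2, 85.0]
force: [-0.6, -0.2, -0.2]
grip_width: 0.0299
```

View pics/w13.png

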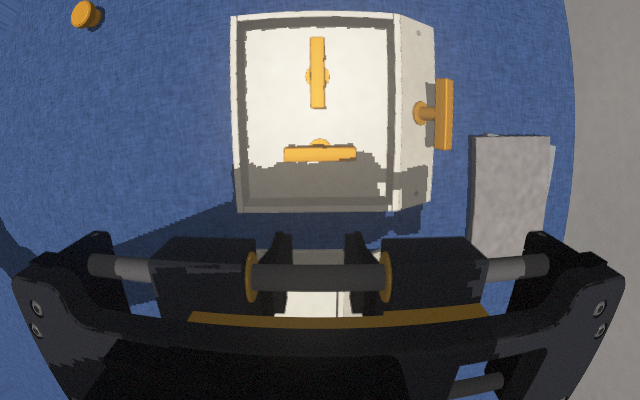

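Both T-bars stand in their bin, at (318,73) and (319,154). The last knob is next.

```bash
python3 - <<'E'
from h import *
plan(.422,.075,.13,80)
E
```

```text
shift [ 0.1405 -0.2479 -0.0022] twist 0.091 rows>= 5.7 cur [ 0.6573 -0.0858  0.1279] 85.2 az 10.1
```

```bash
python3 -m handwheel '[[0.06,0.02,-0.03,0,0.03],[0.06,0.045,-0.08,0,0.07],[0.06,0.07,-0.125,0,0.09],[0.06,0.095,-0.17,0,0.09],[0.06,0.12,-0.215,0,0.09],[0.06,0.14,-0.248,0,0.09],[0.06,0.14,-0.248,0,0.09],[0.06,0.14,-0.248,0,0.09]]';python3 - <<'E'
from h import *
p=camera_params('wrist');im=read_camera('wrist');cv2.imwrite('pics/w14.png',im)
for s,c,m in blobs(brass(im),60): print(s,c.round(1),plane('wrist',(s[0]+s[2]/2-.5,s[1]+s[3]/2-.5),.028,p).round(4))
E
```

```text
time_s: 26.3
tool_pos: [0.4197, 0.0782, 0.128]
tool_rot: [179.9, 0.4, 80.6]
force: [0.3, -0.3, -0.2]
grip_width: 0.0596
[474   0  16  56 594] [481.8  27.5] [0.5957 0.218  0.028 ]
[541   0  31  69 874] [559.9  40.2] [0.6953 0.217  0.028 ]
[461  43   6  18  70] [463.4  51.4] [0.5711 0.1947 0.028 ]
[ 292  113   36   36 1018] [309.7 130.8] [0.4226 0.1405 0.028 ]
[546 191  13  45 322] [551.9 212.4] [0.6747 0.0218 0.028 ]
[530 202  14  17  69] [534.2 208.7] [0.6497 0.0299 0.028 ]
[586 212  27  46 484] [601.2 233.1] [ 0.775 -0.027  0.028]
```

View pics/w14.png

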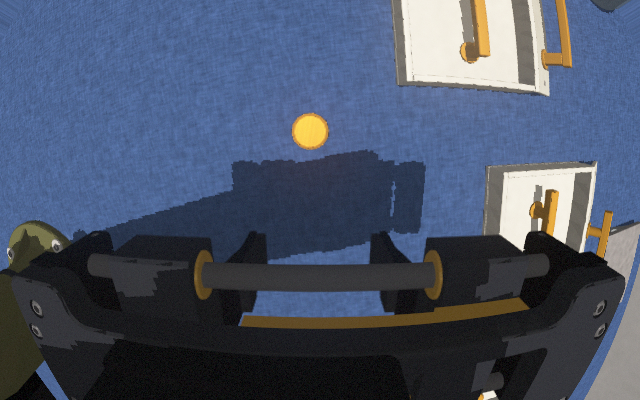

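The knob shows at (310,131). The wrist gives (0.4226,0.1405) and the top view (0.4248,0.1374), so I'll aim between them.

```bash
python3 - <<'E'
from h import *
plan(.4232,.1397,.005)
E
```

```text
shift [ 0.0622 -0.0082  0.1232] twist 0 rows>= 2.8 cur [0.4209 0.0775 0.1284] 80.5 az 18.3
```

```bash
python3 -m handwheel '[[0.06,0.03,-0.004,0,0],[0.06,0.062,-0.008,0.02,0],[0.06,0.062,-0.008,0.06,0],[0.06,0.062,-0.008,0.1,0],[0.06,0.062,-0.008,0.117,0],[0.06,0.062,-0.008,0.123,0],[0.06,0.062,-0.008,0.123,0],[0.06,0.062,-0.008,0.123,0]]' 40
python3 -m handwheel '[[0.02,0,0,0,0],[0.02,0,0,0,0],[0.02,0,0,0,0],[0.02,0,0,0,0],[0.02,0,0,-0.015,0],[0.02,0,0,-0.045,0],[0.02,0,0,-0.085,0],[0.02,0,0,-0.12,0],[0.02,0,0,-0.13,0],[0.02,0,0,-0.13,0]]'; python3 - <<'E'
from h import *
c=np.array([.6005,-.23]);a=np.radians(-4.8);x=np.array([np.cos(a),np.sin(a)]);y=np.array([-x[1],x[0]])
t=c+y*.036;print(t);plan(*t,.13,85)
E
```

```text
time_s: 27.15
tool_pos: [0.4249, 0.1403, 0.0063]
tool_rot: [179.9, -0.1, 80.4]
force: [0.4, 0.1, 0.9]
grip_width: 0.0602
time_s: 28.15
tool_pos: [0.4252, 0.1391, 0.137]
tool_rot: [179.7, 0.2, 80.3]
force: [-0.3, -0.4, -1.7]
grip_width: 0.0303
[ 0.6035124  -0.19412626]
shift [-0.2984  0.2319  0.0092] twist -0.082 rows>= 7.6 cur [0.4252 0.1391 0.137 ] 80.3 az -17.8
```

```bash
python3 -m handwheel '[[0.02,-0.015,0.012,0,-0.02],[0.02,-0.045,0.035,0,-0.05],[0.02,-0.08,0.062,0,-0.08],[0.02,-0.115,0.089,0,-0.082],[0.02,-0.15,0.117,0,-0.082],[0.02,-0.185,0.144,0,-0.082],[0.02,-0.22,0.171,0,-0.082],[0.02,-0.255,0.198,0,-0.082],[0.02,-0.28,0.218,0,-0.082],[0.02,-0.298,0.232,0,-0.082],[0.02,-0.298,0.232,0,-0.082],[0.02,-0.298,0.232,0.03,-0.082],[0.02,-0.298,0.232,0.06,-0.082],[0.02,-0.298,0.232,0.06,-0.082],[0.02,-0.298,0.232,0.06,-0.082]]'; python3 - <<'E'
from h import *
im=read_camera('wrist');cv2.imwrite('pics/w15.png',im)
plan(.6035,-.194,.03,85)
E
```

```text
time_s: 29.65
tool_pos: [0.6018, -0.1915, 0.0745]
tool_rot: [-179.9, -0.1, 85.2]
force: [0.7, -0.2, -0.6]
grip_width: 0.0304
shift [-0.0021  0.0007  0.0459] twist 0.002 rows>= 0.9 cur [ 0.6029 -0.1919  0.0759] 85.1 az -17.8
```

View pics/w15.png

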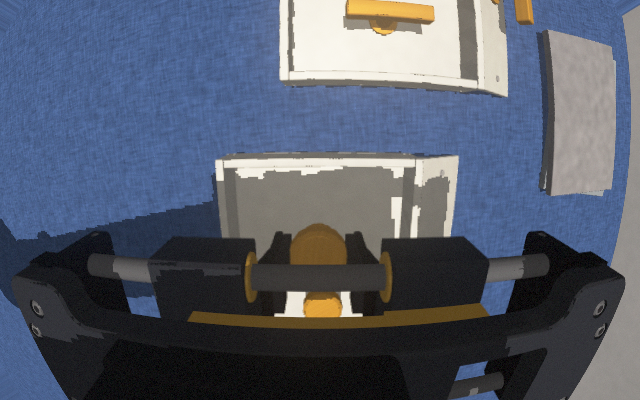

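The held knob at (318,243) is over the free half of the bin. The first knob shows behind it at (322,308).

```bash
python3 -m handwheel '[[0.02,-0.002,0,0.02,0],[0.02,-0.002,0,0.04,0],[0.02,-0.002,0,0.05,0],[0.02,-0.002,0,0.053,0],[0.02,-0.002,0,0.053,0]]';  python3 -m handwheel '[[0.02,0,0,0.002,0],[0.02,0,0,0.003,0],[0.02,0,0,0.004,0]]' 10
```

```text
time_s: 30.2
tool_pos: [0.603, -0.1947, 0.0233]
tool_rot: [179.9, 0.0, 85.1]
force: [-0.2, 0.2, -0.4]
grip_width: 0.0302
time_s: 30.5
tool_pos: [0.6028, -0.195, 0.0191]
tool_rot: [180.0, 0.0, 85.1]
force: [-0.1, -0.2, -0.8]
grip_width: 0.0307
```

```bash
python3 -m handwheel '[[0.02,0,0,0.002,0],[0.02,0,0,0.003,0],[0.02,0,0,0.004,0]]' 6
```

```text
time_s: 30.8
tool_pos: [0.6031, -0.1951, 0.0163]
tool_rot: [179.9, 0.1, 85.1]
force: [-2.8, 0.7, 9.8]
grip_width: 0.031
```

```bash
python3 -m handwheel '[[0.02,0,0,0.002,0],[0.033,0,0,0.001,0],[0.036,0,0,0,0],[0.05,0,0,0,0],[0.05,0,0,0,0],[0.05,0,0,-0.03,0],[0.05,0,0,-0.07,0],[0.05,-0.03,0,-0.13,0],[0.05,-0.07,0,-0.15,0],[0.05,-0.1,0,-0.15,0],[0.05,-0.1,0,-0.15,0]]';python3 - <<'E'
from h import *
p=camera_params('wrist');im=read_camera('wrist');cv2.imwrite('pics/w16.png',im)
for s,c,m in blobs(brass(im),60): print(s,c.round(1),plane('wrist',c,.034,p).round(4))
E
```

```text
time_s: 31.9
tool_pos: [0.5927, -0.3034, 0.1656]
tool_rot: [179.9, 0.3, 84.5]
force: [-0.3, -0.9, -0.7]
grip_width: 0.05
[302  63  32  32 793] [317.4  78.6] [ 0.6027 -0.194   0.034 ]
[413 103  25  32 654] [425.1 117.9] [ 0.7039 -0.2381  0.034 ]
[403 108   8  20 106] [406.2 117. ] [ 0.6844 -0.2365  0.034 ]
[305 136  31  29 531] [320.1 147.7] [ 0.5988 -0.2597  0.034 ]
```

View pics/w16.png

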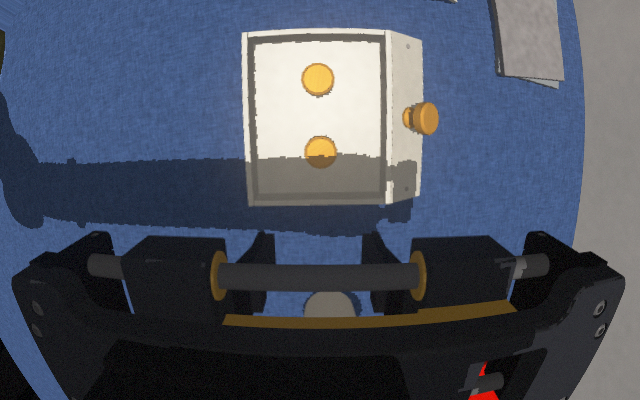

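Both knobs stand, round at (317,79) and (320,150). I'll pull the arm clear for a final check from above.

```bash
python3 -m handwheel '[[0.05,0,-0.03,-0.03,0],[0.05,0,-0.07,-0.06,0],[0.05,0,-0.11,-0.06,0],[0.05,0,-0.14,-0.06,0],[0.05,0,-0.15,-0.06,0],[0.05,0,-0.15,-0.06,0],[0.05,0,-0.15,-0.06,0]]';python3 - <<'E'
from h import *
im=read_camera('top');cv2.imwrite('pics/t17.png',im[90:300,100:540].repeat(1,0)) 
cv2.imwrite('pics/s17.png',cv2.resize(read_camera('scene')[100:380,160:480],None,fx=2.1,fy=2.1))
a=cv2.imread('pics/top0.png')
for n,r in (('tumbler',(150,185,470,515)),('disp',(155,195,105,160))):
    y0,y1,x0,x1=r;print(n,cv2.absdiff(a[y0:y1,x0:x1],im[y0:y1,x0:x1]).mean())
p=camera_params('top')
B={'T':(.664,-.012,-4.5),'K':(.6005,-.23,-4.8),'H':(.593,.247,-6.4)}
for s,c,m in blobs(brass(im)):
    if not(200<c[0]<440 and 110<c[1]<210): continue
    w=plane('top',c,.035,p)[:2]
    for k,(bx,by,a) in B.items():
        a=np.radians(a);d=w-(bx,by);q=(d@[np.cos(a),np.sin(a)],d@[-np.sin(a),np.cos(a)])
        if abs(q[0])<.14 and abs(q[1])<.09: print(k,np.round(q,3),s[4],w.round(3))
E
```

```text
time_s: 32.65
tool_pos: [0.4448, -0.281, 0.2244]
tool_rot: [180.0, 0.0, 85.1]
force: [0.9, -0.7, 0.2]
grip_width: 0.0501
tumbler 20.447830687830688
disp 3.9233333333333333
T [0.105 0.   ] 129 [ 0.768 -0.02 ]
K [ 0.102 -0.   ] 87 [ 0.702 -0.239]
H [ 0.103 -0.001] 227 [0.695 0.234]
T [-0.002 -0.035] 39 [ 0.659 -0.047]
T [-0.002  0.033] 62 [0.665 0.021]
K [-0.001  0.037] 64 [ 0.602 -0.193]
K [ 0.001 -0.033] 70 [ 0.599 -0.263]
H [ 0.002 -0.005] 114 [0.594 0.242]
```

View pics/t17.png

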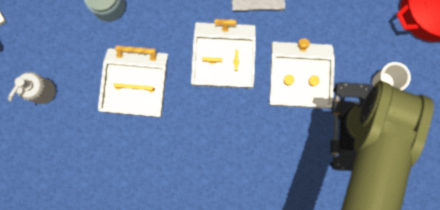

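View pics/s17.png

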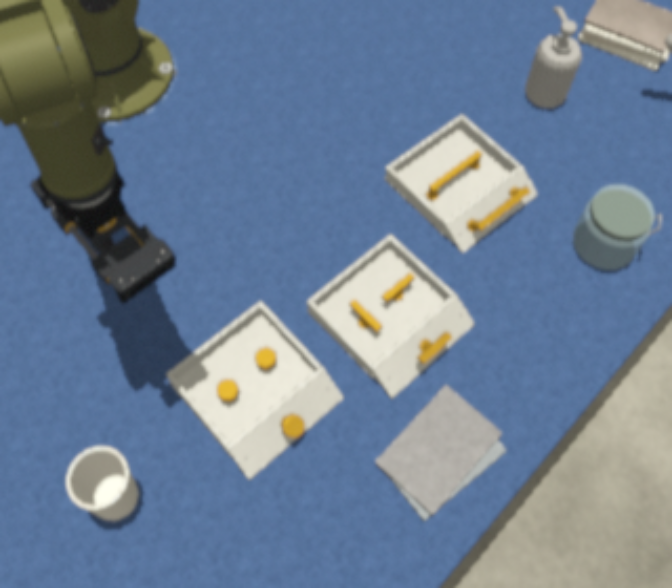

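All five pieces stand in their bins, centred within 2 mm along x and at y offsets of about ±35 mm. In the scene view the tumbler is still at about (209,331), as at the start. Its top-view difference comes from the arm covering it there. The arm is clear, so I'm handing in.

```bash
python3 -c "
from cell import *
print(sign_off())"
```

```text
the job is handed in; nothing more can be done
None
```

All five pulls are back in stock and the job is handed in, after about 33 s of the 120 s allowed. No verdict came back. Both knobs, both T-bars and the bow handle were each gripped across the head or bar and set down in the bin with their sample.

**Placement:** The last top, scene and wrist views show every piece upright on its feet inside the right bin, none on top of another. By the top view each piece is within about 2 mm of its bin's centre line in x. The pairs stand about 35 mm either side of the middle, and the bow is within about 5 mm of it. I judged uprightness and height from the pictures; neither was measured directly.

**Bystanders:** In the scene view the tumbler shows at its starting pixels. The dispenser's patch in the top view is nearly unchanged. The top-view check of the tumbler read a large difference, most likely because the arm partly covered it in that picture.

**Checks that disagreed:**
- **Contact height:** Contact forces appeared 3 to 6 mm higher than the grasp heights predicted in four of the five set-downs, and slightly high for the last knob. The first knob may have slipped or tilted slightly in the grip. All five stood upright after release.
- **Position estimates:** The top and wrist cameras differed by up to about 4 mm on the pieces. They differed by about 7 mm in y on the knob bin's centre, where I used the wrist value.

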